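Stand up the fallen reagent bottles beside the microscope

ROBOT

A 6-joint arm with a two-finger parallel gripper is mounted at the origin on the work surface. World frame = base frame: x ahead of the robot, y to its left, z up, the work surface at z = 0. Lengths are in m, angles in rad, forces in N, time in s.
With the tool pointing down it reaches from about 0.3 to 0.875 m from the base axis. Payload 6.4 kg.
Tool frame: the origin (TCP) lies between the finger pads; the fingertips stand 8 mm ahead of it and the grasp point (between the pads) lies 11 mm behind it; z points along the fingers, y is the line along which they close (so a half turn about z gives the same grasp; the last joint's range is limited). The gripper opens to 85 mm and grips with 20 to 120 N. Pads are 22 mm wide; open, the fingers measure 114 mm over their backs; the gripper's body (76 mm by 85 mm) begins 54 mm behind the grasp point. The pads swing forward as they close: fully open they stand 13 mm farther back than shut.
Start: joints at [-1.476, 0.181, 1.607, -0, 1.354, -0.206], TCP at [0.17, -0.549, 0.239] pointing down, gripper open.
Joint ranges: [-2.99, 2.99], [-0.89, 2.07], [0.3, 2.58], [-1.14, 4.28], [0, 2.63], [-3.12, 3.12]. Speed limits (rad/s): [2.57, 2.57, 3.01, 3.14, 3.14, 3.14].

INTERFACE

Orientations are given as a unit quaternion [x, y, z, w].
In Python, from workcell import telemetry, optics, arm gives the robot as it stands.
- The arm moves only by the shell command python3 -m jog 'ROWS'. ROWS is JSON, a list of rows, each a list of 5 numbers: the opening, from 0 (shut) to 1 (fully open), then the shift along the tool's x, y, z in cm, then the turn about the tool's z in rad. In form: [[claw, dx, dy, dz, spin], ...]. A call has 1 to 5 rows; each row is the pose to reach, as a shift and turn from the pose commanded when the call began, along the tool's axes at that moment; what a row does not reach only later rows make up. A row lasts 1/12 s, in which the tool goes at most 41.7 mm and 7.16 degrees, less where a joint would pass 70% of its speed; a pose out of reach is approached as far as the arm can. A call with a gripper value outside its range is refused whole. The fingers move at their own pace and stop on an object; the grip force is fixed at half the most. Time passes only in rows, so rows that repeat a pose let the fingers close. It gives the time, the measured TCP pose, the force, the opening and the grip force at its end, in the units of the state.
- telemetry.read_state(): the state, without advancing time (a new reading comes with each control period).
- optics.grab_frame(name): name is "side" or "top"; returns a dict with "pixels" (400x640x3 uint8, red, green, blue), "vertical_fov" (degrees; the focal length in pixels is half the picture's height over the tangent of half this angle, whatever the lens; pixels are square), "cx", "cy" (the principal point, pixels), "D" ([k1, k2, p1, p2, k3] as OpenCV has them; the pictures are not rectified), "origin" and "rotation" of the camera in the world. Camera axes: x right, y down, z forward; pixel columns grow to the right and rows downward; lengths in m; the calibration is good to about 2 mm. A picture is of the moment at which its call begins. There is no depth.
- arm.hand_in(): hands the job in; it is judged then, once.
The state is a dict: "time": time; "joints": joint angles; "joint_velocities": joint speeds; "effort": joint torques, N m; "tool_pos": TCP position; "eef_rot": TCP orientation; "contact_force": force on the tool from outside, world axes, zero at the start; "moment": the same for the moment, N m; "grip_width": finger opening in m; "grip_force": force on a finger pad.
Only numpy, scipy, OpenCV 4.12 (cv2) and the standard library are available. Lean on these libraries where they do the work, as an engineer would, in place of code of your own. Each camera call takes 0.05 s, during which the arm holds its last target. There are 200 camera calls.

TASK

Two amber reagent bottles have been knocked over: one lies in the white tray between the jars, the other in front of the tray. Stand both upright, caps up, in the tray, one centred on each of the two round pads with a blue rim (either bottle on either pad). The pads are set to different heights each time, so feel for them. The bottles are glass: set them down gently, without dropping them or pressing hard, and leave the jars and the other things on the bench where they are.

Things in the scene. Friction and masses are not known exactly. Their poses are not given: they have to be found in the camera images.
- lane: shallow white tray fixed to the bench, the lane: 570 long (its y axis), 70 wide (x), floor 4 thick, a lip of 4 thick all round that rises 5 above the floor (9 above the bench); origin at the centre of its underside, z up. Three jars stand in it: one about 72 on either side of ring_b along y, one about 72 on the -y side of ring_a
- ring_a (a point): axis of the round pad towards the tray's -y end, given at the height of the tray's FLOOR. The level pad (58 diameter, white, blue rim) has its top 6 to 46 above the floor, different each time and for each pad, not given: find it by touch. It is sprung: sinks 4 under 16 N, then is rigid. About 20 free between a bottle standing on it and the jar on its -y side
- ring_b (a point): the same for the pad towards the +y end, which stands between two jars with about 20 free between a standing bottle and each of them
- bottle_a: amber glass bottle, black cap, 0.15 to 0.31 kg, lying in the tray along it, on the +y side of ring_a, cap to the tray's +y, over 45 free beyond the cap. 135 long: eight-sided body, 46 across flats, up to 92 from the base, taper to neck 24 at 106, cap 31 diameter from 112 to 135. Origin: centre of its flat base; x axis: from base to cap (up when standing). Centre of mass 50 from base
- bottle_b: amber glass bottle, orange cap, 0.15 to 0.31 kg, lying on the bench on the robot's side of the tray, about along it, cap to its -y. 135 long: eight-sided body, 46 across flats, up to 92 from the base, taper to neck 24 at 106, cap 31 diameter from 112 to 135. Origin: centre of its flat base; x axis: from base to cap (up when standing). Centre of mass 50 from base
- jar_1: white plastic jar with a green screw lid, 50 diameter, 60 tall, standing in the lane; origin at the centre of its underside. A loose neighbour to leave where it stands. Which jar stands at which of the three jar places varies
- jar_2: white plastic jar with a blue screw lid, 50 diameter, 60 tall, standing in the lane; origin at the centre of its underside. A loose neighbour to leave where it stands. Which jar stands at which of the three jar places varies
- jar_3: white plastic jar with a red screw lid, 50 diameter, 60 tall, standing in the lane; origin at the centre of its underside. A loose neighbour to leave where it stands. Which jar stands at which of the three jar places varies
- timer: white kitchen timer lying flat, 72 x 72 x 20, to the robot's left; origin at the centre of its underside. Leave alone
- mouse: grey computer mouse, 105 x 60 x 34, to the robot's right; origin at the centre of its underside. Leave alone
- slide_box: flat blue microscope slide box with a grey lid, 92 x 162 x 35, beyond the tray on the left; origin at the centre of its underside. Leave alone
- dishes: stack of three clear round dishes, 90 diameter, 45 tall, beyond the tray on the right; origin at the centre of its underside. Leave alone
Mind the look-alikes: they are no part of the job. What is shaped like the jar_3 but black, purple or yellow is not meant.

How it is judged:
At the end, for the whole second after the job is handed in: Both bottles stand at rest on the pads, caps up, within 0.07 rad (4 degrees) of vertical, one on each pad with the centre of its base within 12 mm of the pad's axis; the jars stand upright within 15 mm of where they started and the other things are within 30 mm of where they were (angle between each of bottle_a, bottle_b's own x axis and vertical below 0.07 rad and z of each of bottle_a, bottle_b in the frame of lane below 0.06 m and linear speed of each of bottle_a, bottle_b below 0.02 m/s and angular speed of each of bottle_a, bottle_b below 0.2 rad/s and ((horizontal distance between bottle_a and ring_a below 0.012 m and horizontal distance between bottle_b and ring_b below 0.012 m) or (horizontal distance between bottle_a and ring_b below 0.012 m and horizontal distance between bottle_b and ring_a below 0.012 m)) and distance of each of jar_1, jar_2, jar_3 from where it was at the start of the episode below 0.015 m and angle between each of jar_1, jar_2, jar_3's own z axis and vertical below 0.1 rad and distance of each of timer, mouse, slide_box, dishes from where it was at the start of the episode below 0.03 m); the robot touches nothing.
It fails at once if a bottle is dropped, or let fall over: it moves faster than 0.3 m/s (a fall of about 5 mm) with no finger touching it ((linear speed of bottle_a above 0.3 m/s and not (contact force between the fingers and bottle_a above 0.05 N)) or (linear speed of bottle_b above 0.3 m/s and not (contact force between the fingers and bottle_b above 0.05 N))).
It fails at once if a jar is knocked over or pushed more than 30 mm (angle between any of jar_1, jar_2, jar_3's own z axis and vertical above 0.5 rad or distance of any of jar_1, jar_2, jar_3 from where it was at the start of the episode above 0.03 m).
It fails at once if a bottle strikes or is pressed on the tray or a pad with more than 30 N (contact force between any of bottle_a, bottle_b and lane above 30 N).
It also fails if it takes over 72 s, if anything falls off the work surface, if the arm or the gripper's body presses on something with over 40 N, if the wrist force passes 120 N, or if a joint passes its speed limit or range.

## Working session

There is one attempt and no reset: what is moved stays moved. The work goes in short steps, Python scripts to look and compute and a shell command to move; the robot and the scene stay as the last step left them, time stands still between calls to the robot, and variables do not carry over. Pictures are saved under pics/ and viewed, at most 10 in all, crops included, and the job is handed in when it is done.

```bash
mkdir -p pics; ls; python3 - <<'E'
from workcell import telemetry, optics
import cv2
s=telemetry.read_state(); print(s)
for n in("side","top"):
    f=optics.grab_frame(n); cv2.imwrite(f"pics/{n}0.png",f["pixels"][:,:,::-1])
    print({k:v for k,v in f.items() if k!="pixels"})
E
```

```text
pics
{'time': 0.0, 'joints': array([-1.47628763e+00,  1.81539335e-01,  1.60801382e+00,  1.20216989e-05,
        1.35377359e+00, -2.06279522e-01]), 'joint_velocities': array([-1.86325859e-03, -1.67151712e-03,  7.93210595e-05,  8.06630097e-04,
        8.67098450e-04,  8.20744194e-04]), 'effort': array([-5.36251846e-04, -4.44873440e+01, -3.51335335e+01, -3.60448330e-04,
        9.03343549e-03, -1.65186640e-05]), 'tool_pos': array([ 0.1703372 , -0.54863266,  0.23838228]), 'eef_rot': array([ 9.88711929e-01,  1.49826463e-01,  5.42897393e-05, -8.65367576e-04]), 'contact_force': array([-0.59529017,  0.61418416, -0.30818566]), 'moment': array([0.01913309, 0.01627893, 0.0073593 ]), 'grip_force': 0.0, 'grip_width': 0.08550613707518626}
{'vertical_fov': 51.85178616941201, 'cx': 324.7410577628923, 'cy': 202.2757487051377, 'D': array([-0.10432466,  0.        ,  0.        ,  0.        ,  0.        ]), 'origin': array([-0.13478128,  0.77974648,  0.63420684]), 'rotation': array([-0.3200847 ,  0.7991028 , -0.47690546,  0.17759977])}
{'vertical_fov': 56.15889645915515, 'cx': 320.0779082504085, 'cy': 200.69654969594626, 'D': array([-0.07852564,  0.        ,  0.        ,  0.        ,  0.        ]), 'origin': array([0.39517641, 0.00992538, 1.0546301 ]), 'rotation': array([-0.69656402,  0.7129502 , -0.06592047,  0.0464228 ])}
```

View pics/side0.png

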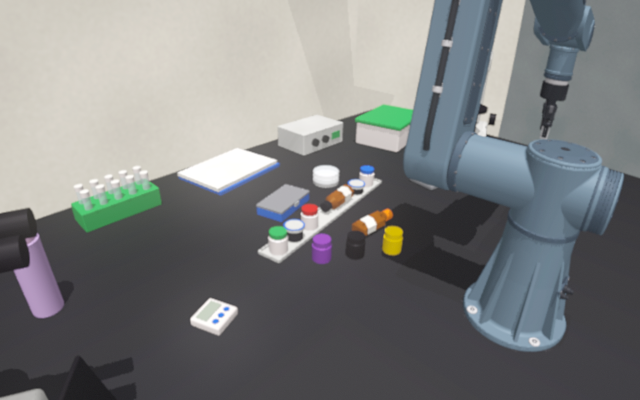

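View pics/top0.png

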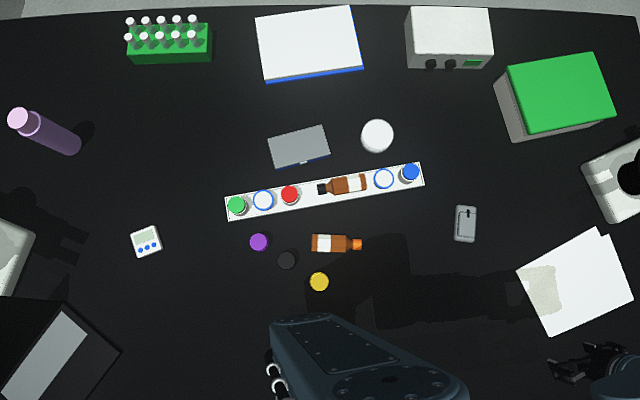

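```bash
cat > h.py <<'E'
import numpy as np, cv2
from scipy.spatial.transform import Rotation as R
from workcell import telemetry, optics
class Cam:
    def __init__(s,n):
        f=optics.grab_frame(n); s.im=f["pixels"]; h=s.im.shape[0]
        fl=h/2/np.tan(np.radians(f["vertical_fov"]/2))
        s.K=np.array([[fl,0,f["cx"]],[0,fl,f["cy"]],[0,0,1.]]); s.D=np.array(f["D"]); s.o=np.array(f["origin"]); s.R=R.from_quat(f["rotation"]).as_matrix()
        s.hsv=cv2.cvtColor(s.im,cv2.COLOR_RGB2HSV)
    def ray(s,p):
        q=cv2.undistortPoints(np.float64(p).reshape(-1,1,2),s.K,s.D)[:,0]
        d=np.c_[q,np.ones(len(q))]@s.R.T; return d/np.linalg.norm(d,axis=1)[:,None]
    def plane(s,p,z):
        d=s.ray(p); return s.o+d*((z-s.o[2])/d[:,2])[:,None]
    def proj(s,P):
        P=(np.float64(P).reshape(-1,3)-s.o)@s.R
        return cv2.projectPoints(P,np.zeros(3),np.zeros(3),s.K,s.D)[0][:,0]
    def blobs(s,lo,hi,box,minarea=6):
        m=cv2.inRange(s.hsv,np.array(lo),np.array(hi)); k=np.zeros_like(m); x0,y0,x1,y1=box; k[y0:y1,x0:x1]=m[y0:y1,x0:x1]
        n,l,st,c=cv2.connectedComponentsWithStats(k,connectivity=8)
        return [(st[i].tolist(),c[i].round(2).tolist()) for i in range(1,n) if st[i,4]>=minarea],k
    def crop(s,box,f,name):
        x0,y0,x1,y1=box; cv2.imwrite(name,cv2.resize(s.im[y0:y1,x0:x1,::-1],None,fx=f,fy=f,interpolation=cv2.INTER_CUBIC))
def tri(a,pa,b,pb):
    da,db=a.ray(pa)[0],b.ray(pb)[0]
    A=np.c_[da,-db]; t=np.linalg.lstsq(A,b.o-a.o,rcond=None)[0]
    p,q=a.o+da*t[0],b.o+db*t[1]; return (p+q)/2,np.linalg.norm(p-q)
E
python3 - <<'E'
from h import *
t,s=Cam("top"),Cam("side")
T=(215,155,435,260);S=(250,150,410,260)
t.crop(T,3.6,"pics/t1.png"); s.crop(S,5,"pics/s1.png")
for n,lo,hi in(("blue",(100,90,50),(125,255,255)),("amber/orange",(5,120,40),(20,255,255)),("green",(50,100,50),(80,255,255))):
    for c,b,nm in((t,T,"top"),(s,S,"side")):
        print(n,nm,c.blobs(lo,hi,b)[0])
E
```

```text
blue top [([307, 155, 23, 8, 53], [318.23, 158.55]), ([276, 163, 24, 8, 53], [287.74, 166.79]), ([403, 163, 17, 17, 225], [410.61, 171.01]), ([374, 168, 20, 21, 106], [383.08, 178.66]), ([253, 189, 21, 22, 115], [263.1, 199.5])]
blue side [([250, 162, 30, 19, 122], [264.51, 170.93]), ([360, 165, 15, 9, 110], [366.83, 168.85]), ([347, 180, 3, 4, 8], [347.75, 181.5]), ([257, 194, 52, 36, 381], [281.48, 211.72])]
amber/orange top [([359, 174, 7, 17, 74], [362.68, 181.16]), ([325, 177, 24, 18, 316], [337.42, 185.94]), ([311, 234, 7, 18, 105], [313.94, 242.26]), ([330, 235, 32, 18, 436], [344.23, 243.42])]
amber/orange side [([349, 187, 5, 6, 10], [351.4, 189.5]), ([327, 191, 18, 17, 192], [335.57, 198.4]), ([370, 208, 23, 21, 264], [382.01, 216.59]), ([352, 220, 15, 16, 141], [359.24, 226.72])]
green top [([227, 197, 18, 16, 226], [235.85, 204.49])]
green side [([269, 226, 18, 13, 190], [277.25, 231.88])]
```

View pics/t1.png

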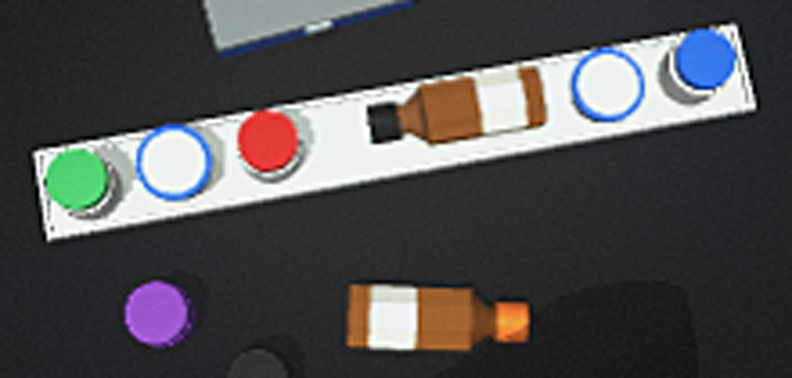

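View pics/s1.png

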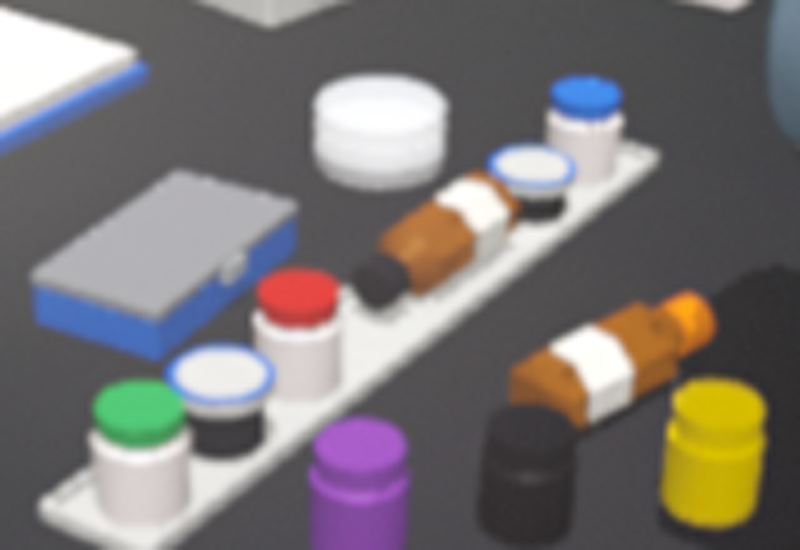

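```bash
cat > m.py <<'E'
from h import *
t,s=Cam("top"),Cam("side")
def ell(c,box,lo=(98,70,50),hi=(128,255,255)):
    k=c.blobs(lo,hi,box)[1]; p=np.argwhere(k)[:,::-1].astype(np.float32); e=cv2.fitEllipse(cv2.convexHull(p)); return e
for n,bt,bs in(("A",(370,165,396,192),(345,176,369,194)),("B",(250,186,276,213),(282,216,308,236))):
    a=ell(t,bt); b=ell(s,bs); print(n,a,b); P,g=tri(t,a[0],s,b[0]); print("pad",n,P.round(4),"gap",g.round(4))
tc=lambda p:np.array(p)/3.6+[215,155]-.5
sc=lambda p:np.array(p)/5+[250,150]-.5
for n,a,b,z in(("capAend",(369,125),None,.027),("capAmid",(384,123),(381,279),.027),("baseA",(545,97),None,.027),("capBmid",(512,322),(690,321),.023),("capBend",(529,322),None,.023),("baseB",(348,316),None,.023),("padA",(608,84),(532,168),.04),("padB",(174,162),(221,377),.04)):
    print(n,t.plane(tc(a),z)[0].round(4), [x.round(4) for x in tri(t,tc(a),s,sc(b))] if b else "")
c=t.plane([tc(p) for p in((36,150),(48,240),(756,107),(738,25))],.009); print("lane corners\n",c.round(4),c.mean(0), [np.linalg.norm(c[i]-c[(i+1)%4]).round(4) for i in range(4)])
v=(c[0]+c[1]-c[2]-c[3]);print("lane yaw of +y axis",np.arctan2(v[1],v[0]))
for n,p in(("green",(77,179)),("red",(268,140)),("blue",(706,59))): print(n,t.plane(tc(p),.064)[0].round(4))
for n,p in(("purple",(157,313)),("black",(258,372))): print(n,t.plane(tc(p),.06)[0].round(4))
E
python3 m.py
```

```text
A ((383.33526611328125, 178.21141052246094), (20.275955200195312, 20.728147506713867), 150.52174377441406) ((355.39691162109375, 182.7431182861328), (7.548895835876465, 17.627033233642578), 97.41162872314453)
pad A [ 0.6189 -0.1994  0.0337] gap 0.0003
B ((262.7641296386719, 199.55380249023438), (21.125938415527344, 21.729280471801758), 179.92745971679688) ((291.41290283203125, 222.962158203125), (13.621917724609375, 25.60112762451172), 104.54109191894531)
pad B [0.5651 0.1375 0.0468] gap 0.0053
capAend [ 0.5923 -0.0128  0.027 ] 
capAmid [ 0.5937 -0.0245  0.027 ] [array([ 0.593, -0.025,  0.027]), np.float64(0.0015)]
baseA [ 0.6118 -0.1509  0.027 ] 
capBmid [ 0.4378 -0.1184  0.023 ] [array([ 0.4352, -0.1201,  0.0237]), np.float64(0.0063)]
capBend [ 0.4375 -0.1315  0.023 ] 
baseB [0.4455 0.0066 0.023 ] 
padA [ 0.6184 -0.1984  0.04  ] [array([ 0.6193, -0.2007,  0.0319]), np.float64(0.0023)]
padB [0.5643 0.1364 0.04  ] [array([0.5633, 0.1356, 0.0415]), np.float64(0.0019)]
lane corners
 [[ 0.5813  0.2488  0.009 ]
 [ 0.5101  0.2384  0.009 ]
 [ 0.6043 -0.3237  0.009 ]
 [ 0.6723 -0.3138  0.009 ]] [ 0.59199217 -0.03757326  0.009     ] [np.float64(0.072), np.float64(0.57), np.float64(0.0686), np.float64(0.5699)]
lane yaw of +y axis 1.7340358878155402
green [0.549  0.2054 0.064 ]
red [0.5754 0.0635 0.064 ]
blue [ 0.6313 -0.27    0.064 ]
purple [0.449  0.1467 0.06  ]
black [0.4045 0.0732 0.06  ]
```

```bash
for i in 1 2 3 4; do python3 -m jog '[[1,2.8,-1.88,0,0],[1,5.6,-3.75,0,0],[1,8.4,-5.63,0,0],[1,11.2,-7.5,0,0],[1,14,-9.38,0,0]]' | tail -c 400; done
for i in 1 2 3; do python3 -m jog '[[1,0,0,0,-0.1],[1,0,0,0,-0.2],[1,0,0,0,-0.3],[1,0,0,0,-0.4],[1,0,0,0,-0.47]]' | tail -c 400; done
```

```text
time: 0.72
tool_pos: [0.2769, -0.4168, 0.2392]
eef_rot: [0.989, 0.15, 0.0, -0.0]
contact_force: [0.7, -0.3, -0.6]
grip_width: 0.0854
grip_force: 0.0
time: 1.13
tool_pos: [0.383, -0.2857, 0.2395]
eef_rot: [0.989, 0.15, 0.0, 0.0]
contact_force: [0.6, 0.2, 0.4]
grip_width: 0.0855
grip_force: 0.0
time: 1.55
tool_pos: [0.489, -0.1545, 0.2394]
eef_rot: [0.989, 0.15, 0.0, 0.0]
contact_force: [-0.1, -0.9, -0.2]
grip_width: 0.0853
grip_force: 0.0
time: 1.97
tool_pos: [0.5949, -0.0233, 0.2392]
eef_rot: [0.989, 0.15, -0.0, 0.0]
contact_force: [-0.1, -0.1, -0.1]
grip_width: 0.0854
grip_force: 0.0
time: 2.38
tool_pos: [0.5941, -0.0247, 0.2391]
eef_rot: [0.926, 0.378, -0.0, -0.0]
contact_force: [0.2, -1.1, 0.7]
grip_width: 0.0854
grip_force: 0.0
time: 2.8
tool_pos: [0.594, -0.0249, 0.2392]
eef_rot: [0.812, 0.583, -0.0, -0.0]
contact_force: [-0.7, 0.3, -0.2]
grip_width: 0.0857
grip_force: 0.0
time: 3.22
tool_pos: [0.594, -0.0249, 0.2392]
eef_rot: [0.654, 0.756, -0.0, -0.0]
contact_force: [0.4, -0.5, 0.3]
grip_width: 0.0853
grip_force: 0.0
```

```bash
python3 -m jog '[[1,0,0,3,0],[1,0,0,6,0],[1,0,0,9,0],[1,0,0,12,0],[1,0,0,15,0]]' | sed -n 2p; python3 -m jog '[[1,0,0,2,0],[1,0,0,4,0],[1,0,0,6,0],[1,0,0,6.9,0],[1,0,0,7.1,0]]'; python3 - <<'E'
from h import *
t,s=Cam("top"),Cam("side"); s.crop((290,130,410,220),6.5,"pics/s2.png")
E
```

```text
tool_pos: [0.594, -0.0249, 0.088]
time: 4.05
tool_pos: [0.5924, -0.0245, 0.0161]
eef_rot: [0.656, 0.755, -0.001, -0.002]
contact_force: [-0.2, -0.1, 0.3]
grip_width: 0.0855
grip_force: 0.0
```

View pics/s2.png

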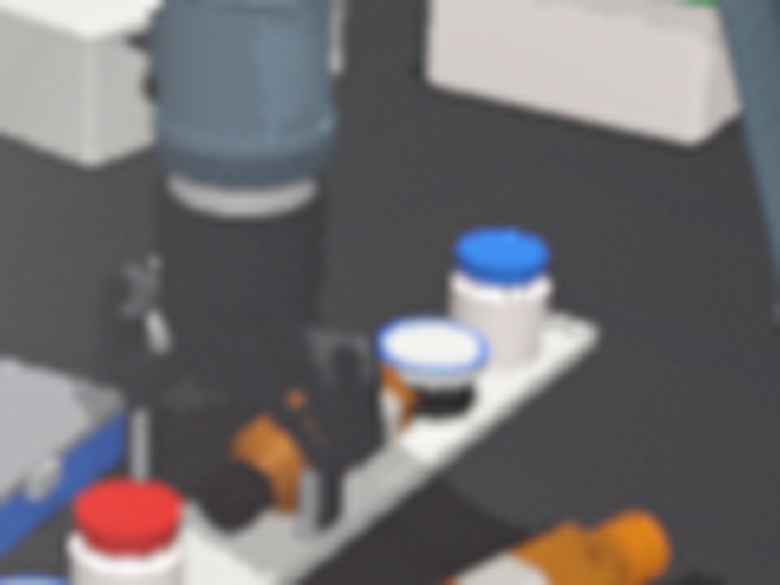

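```bash
python3 -m jog '[[1,0,0,-0.3,0],[0.8,0,0,-0.3,0],[0.6,0,0,-0.3,0],[0.5,0,0,-0.3,0],[0.5,0,0,-0.3,0]]'; python3 -m jog '[[0.4,0,0,0,0],[0.3,0,0,0,0],[0.3,0,0,0,0],[0.2,0,0,0,0],[0.2,0,0,0,0]]';python3 -m jog '[[0.2,0,0,0,0],[0.1,0,0,0,0],[0.1,0,0,0,0]]'
```

```text
time: 4.57
tool_pos: [0.5944, -0.025, 0.022]
eef_rot: [0.656, 0.755, 0.0, 0.0]
contact_force: [-0.2, 0.2, -0.1]
grip_width: 0.0426
grip_force: 0.0
time: 4.98
tool_pos: [0.5941, -0.0248, 0.0216]
eef_rot: [0.656, 0.755, 0.0, -0.0]
contact_force: [-1.9, 1.6, 4.8]
grip_width: 0.029
grip_force: 58.8
time: 5.23
tool_pos: [0.5941, -0.0248, 0.0216]
eef_rot: [0.656, 0.755, 0.0, -0.0]
contact_force: [-2.1, 0.9, 5.7]
grip_width: 0.029
grip_force: 58.8
```

```bash
python3 -m jog '[[0.1,0.5,0,-0.1,0],[0.1,1,0,-0.1,0],[0.1,1.5,0,-0.1,0],[0.1,2,0,-0.1,0],[0.1,2.5,0,-0.1,0]]'; python3 -m jog '[[0.1,-0.05,0,-0.3,0],[0.1,-0.1,0,-0.6,0],[0.1,-0.2,0,-1,0],[0.1,-0.4,0,-1.6,0],[0.1,-0.6,0,-2.1,0]]';python3 -m jog '[[0.1,0,0,0,0],[0.1,0,0,0,0]]'; python3 - <<'E'
from h import *
t,s=Cam("top"),Cam("side"); s.crop((290,130,410,220),6.5,"pics/s3.png")
E
```

```text
time: 5.65
tool_pos: [0.5902, 0.0005, 0.0219]
eef_rot: [0.656, 0.755, -0.0, -0.0]
contact_force: [-1.1, -1.4, -0.3]
grip_width: 0.0285
grip_force: 59.2
time: 6.07
tool_pos: [0.5916, -0.0064, 0.044]
eef_rot: [0.656, 0.755, 0.0, 0.0]
contact_force: [-0.2, -0.2, -3.0]
grip_width: 0.0292
grip_force: 59.3
time: 6.23
tool_pos: [0.592, -0.0066, 0.044]
eef_rot: [0.656, 0.755, 0.0, 0.001]
contact_force: [0.1, 0.0, -1.7]
grip_width: 0.0289
grip_force: 59.4
```

View pics/s3.png

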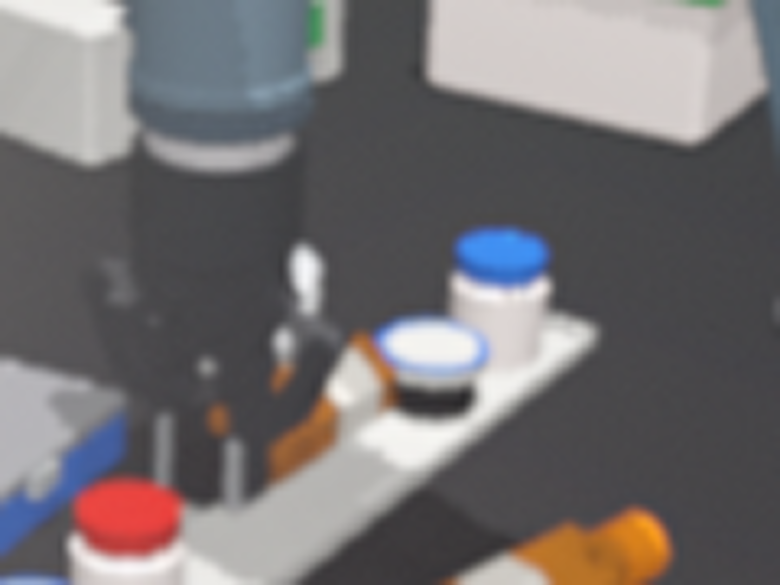

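```bash
python3 - <<'E'
from h import *
S=[telemetry.read_state()]; st=S[0]; print(st["moment"].round(3),st["contact_force"].round(2))
t,s=Cam("top"),Cam("side")
u=np.array([-.143,.99,0]);z=np.array([0,0,1.])
c=st["tool_pos"]*[1,1,0]
for th,zc in((0,.048),(10,.048)):
    a=np.radians(th); ax=u*np.cos(a)+z*np.sin(a); up=-u*np.sin(a)+z*np.cos(a)
    g=c+z*zc
    B=g-ax*.1235
    print(th,"base low/high edge", ((s.proj([B-up*.023,B+up*.023])+.5-[290,130])*6.5).round(0).tolist(), (t.proj([B-up*.023,B+up*.023])).round(1).tolist())
E
```

```text
[0.217 0.021 0.011] [-0.82 -0.84 -2.67]
0 base low/high edge [[352.0, 413.0], [357.0, 329.0]] [[357.9, 182.7], [360.1, 179.2]]
10 base low/high edge [[344.0, 455.0], [357.0, 367.0]] [[355.0, 184.6], [359.8, 180.8]]
```

```bash
python3 -m jog '[[0.1,0,0,0.6,0],[0.1,0,0,1.2,0],[0.1,0,0,1.6,0],[0.1,0,0,1.9,0],[0.1,0,0,2,0]]'; for c in 1; do python3 -m jog '[[0.3,0,0,0,0],[0.3,0,0,0,0],[0.32,0,0,0,0],[0.32,0,0,0,0]]' | tail -3;python3 -m jog '[[0.33,0,0,0,0],[0.33,0,0,0,0]]' | tail -3;python3 -m jog '[[0.34,0,0,0,0],[0.34,0,0,0,0]]' | tail -3;python3 -m jog '[[0.35,0,0,0,0],[0.35,0,0,0,0]]' | tail -3; done
```

```text
time: 6.85
tool_pos: [0.5907, -0.0059, 0.0222]
eef_rot: [0.656, 0.755, -0.0, -0.001]
contact_force: [-0.9, 1.2, -0.3]
grip_width: 0.0293
grip_force: 59.4
contact_force: [-0.2, -0.5, -2.6]
grip_width: 0.0292
grip_force: 59.3
contact_force: [-0.1, -0.4, -2.8]
grip_width: 0.0292
grip_force: 59.3
contact_force: [0.4, -0.5, -3.2]
grip_width: 0.0292
grip_force: 54.9
contact_force: [0.2, 0.2, -2.5]
grip_width: 0.0303
grip_force: 28.1
```

```bash
python3 -m jog '[[0.353,0,0,0,0],[0.353,0,0,0,0]]' | tail -3;python3 -m jog '[[0.356,0,0,0,0],[0.356,0,0,0,0]]' | tail -3; python3 -c "
from h import *
st=telemetry.read_state(); print(st['moment'].round(3),st['contact_force'].round(2))"
```

```text
contact_force: [0.0, 0.5, -2.9]
grip_width: 0.03
grip_force: 20.5
contact_force: [0.7, -0.9, -2.2]
grip_width: 0.0305
grip_force: 13.4
[ 0.029 -0.024  0.06 ] [ 0.73 -0.91 -2.23]
```

```bash
python3 -m jog '[[0.356,-0.2,0,-0.8,0],[0.356,-0.5,0,-1.6,0],[0.356,-0.8,0,-2.4,0],[0.356,-1.2,0,-3.2,0],[0.356,-1.5,0,-4,0]]' | tail -5; python3 -c "
from h import *
st=telemetry.read_state(); print(st['moment'].round(3),st['contact_force'].round(2))"
```

```text
tool_pos: [0.594, -0.0217, 0.0647]
eef_rot: [0.656, 0.755, 0.0, 0.001]
contact_force: [-0.1, -0.5, -1.3]
grip_width: 0.0306
grip_force: 13.1
[0.111 0.028 0.015] [-0.1  -0.46 -1.33]
```

```bash
python3 -m jog '[[0.356,-0.7,0,-1,0],[0.356,-1.3,0,-1.9,0],[0.356,-2.1,0,-2.8,0],[0.356,-2.9,0,-3.7,0],[0.356,-3.7,0,-4.6,0]]' | tail -5;  python3 -m jog '[[0.356,-0.4,0,-1,0],[0.356,-0.8,0,-2,0],[0.356,-1,0,-3,0],[0.356,-1,0,-4,0],[0.356,-1,0,-4,0]]' | tail -5; python3 - <<'E'
from h import *
st=telemetry.read_state(); print(st['moment'].round(3),st['contact_force'].round(2))
t,s=Cam("top"),Cam("side"); s.crop((290,110,410,200),6.5,"pics/s4.png")
E
```

```text
tool_pos: [0.5988, -0.0586, 0.1103]
eef_rot: [0.656, 0.755, 0.0, 0.0]
contact_force: [-0.0, 0.2, -2.2]
grip_width: 0.0306
grip_force: 13.3
tool_pos: [0.6015, -0.0678, 0.1522]
eef_rot: [0.656, 0.755, 0.001, 0.002]
contact_force: [0.7, 0.1, -2.5]
grip_width: 0.0306
grip_force: 13.3
[ 0.092 -0.045  0.016] [ 0.67  0.09 -2.51]
```

View pics/s4.png

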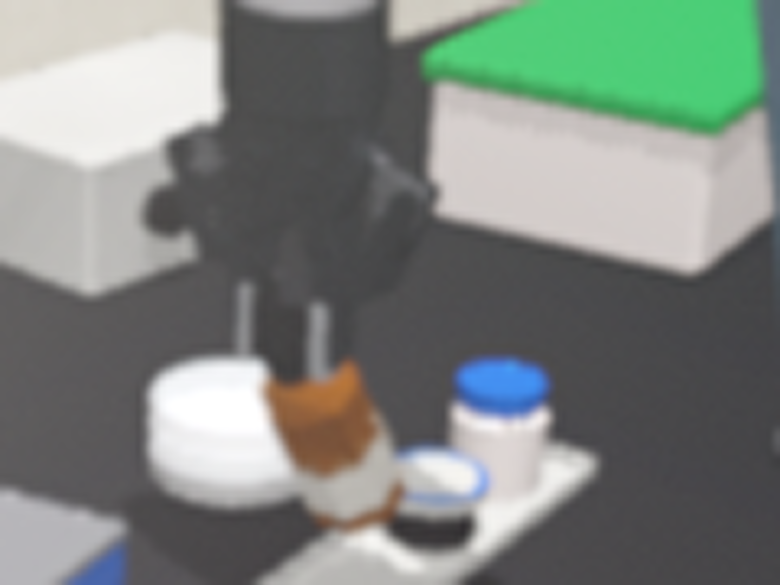

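```bash
python3 -m jog '[[0.356,0,0,0.7,0],[0.356,0.0,0,1.4,0],[0.357,0,0,2,0],[0.357,0,0,2,0]]' | tail -4;  python3 -m jog '[[0.358,0,0,0,0],[0.358,0,0,0,0],[0.358,0,0,0,0]]' | tail -3; python3 -c "
from h import *
st=telemetry.read_state(); print(st['moment'].round(3),st['contact_force'].round(2))"
```

```text
eef_rot: [0.656, 0.755, -0.001, -0.002]
contact_force: [-1.1, -0.3, -2.6]
grip_width: 0.0305
grip_force: 11.0
contact_force: [0.0, 0.7, -2.3]
grip_width: 0.031
grip_force: 8.8
[0.102 0.026 0.007] [ 0.05  0.65 -2.33]
```

```bash
python3 -m jog '[[0.359,0,0,0,0],[0.359,0,0,0,0],[0.359,0,0,0,0]]' | tail -3; python3 - <<'E'
from h import *
st=telemetry.read_state(); print(st['moment'].round(3),st['contact_force'].round(2))
s=Cam("side"); b,k=s.blobs((5,120,40),(20,255,255),(310,150,370,205)); print(b)
E
```

```text
contact_force: [-0.5, -0.8, -2.7]
grip_width: 0.0304
grip_force: 6.7
[ 0.078 -0.016  0.023] [-0.48 -0.76 -2.69]
[([329, 175, 16, 17, 209], [336.75, 183.0]), ([337, 202, 7, 2, 8], [340.0, 202.5])]
```

```bash
python3 -m jog '[[0.36,0,0,0,0],[0.36,0,0,0,0],[0.36,0,0,0,0]]' | tail -3; python3 - <<'E'
from h import *
st=telemetry.read_state(); print(st['moment'].round(3),st['contact_force'].round(2))
s=Cam("side"); b,k=s.blobs((5,120,40),(20,255,255),(310,150,370,215)); print(b)
E
```

```text
contact_force: [-0.6, 0.3, -2.8]
grip_width: 0.0306
grip_force: 4.5
[0.078 0.    0.006] [-0.61  0.31 -2.78]
[([328, 176, 15, 18, 232], [334.78, 184.47]), ([330, 204, 12, 3, 15], [336.0, 205.47])]
```

```bash
python3 -m jog '[[0.36,0,0,0,0],[0.36,0,0,0,0],[0.36,0,0,0,0],[0.36,0,0,0,0]]' | tail -1; cat > o.py <<'E'
from h import *
st=telemetry.read_state(); print(st['tool_pos'].round(4),st['moment'].round(3),st['contact_force'].round(2))
s=Cam("side"); b,k=s.blobs((5,120,40),(20,255,255),(310,150,370,215)); print(b)
E
python3 o.py;python3 -m jog '[[0.361,0,0,0,0],[0.361,0,0,0,0]]' | tail -1; python3 o.py
```

```text
grip_force: 4.4
[ 0.6001 -0.0675  0.1293] [-0.021  0.002 -0.019] [ 0.11 -0.03 -2.39]
[([327, 176, 15, 18, 233], [334.36, 184.83]), ([329, 205, 12, 3, 17], [334.76, 206.41])]
grip_force: 2.6
[ 0.6001 -0.0675  0.1293] [-0.029  0.017  0.004] [-0.4   0.01 -2.24]
[([327, 176, 15, 19, 234], [334.35, 184.87]), ([329, 205, 12, 3, 18], [334.72, 206.39])]
```

```bash
python3 -m jog '[[0.35,0,0,0,0],[0.34,0,0,0,0],[0.34,0,0,-1,0],[0.34,0,0,-2,0],[0.34,0,0,-3,0]]' | tail -1;python3 -m jog '[[0.34,0,0,-0.8,0],[0.34,0,0,-1.6,0],[0.34,0,0,-2.5,0],[0.34,0,0,-2.5,0]]' ; python3 - <<'E'
from h import *
st=telemetry.read_state(); c=st['tool_pos']; print(c.round(4),st['moment'].round(3))
s=Cam("side")
m=cv2.inRange(s.hsv,(5,120,40),(20,255,255)); m[:, :310]=0; m[:,370:]=0; m[:130]=0; m[200:]=0
n,l,stt,cc=cv2.connectedComponentsWithStats(m); print([(a.tolist(),b.round(1).tolist()) for a,b in zip(stt[1:],cc[1:]) if a[4]>4])
for r in range(150,200,3):
    x=np.flatnonzero(m[r]); 
    if len(x): print(r,x.min(),x.max(), (x.min()+x.max())/2)
for e in(-.005,0,.005):
    ax=c+np.array([-.143,.99,0])*e
    print(e,s.proj([ax*[1,1,0]+[0,0,c[2]+.005+h] for h in(-.0235,-.0315,-.06,-.09,-.1235)]).round(1).tolist())
s.crop((290,110,410,200),6.5,"pics/s5.png")
E
```

```text
grip_force: 34.7
time: 11.9
tool_pos: [0.6014, -0.0679, 0.1871]
eef_rot: [0.656, 0.755, 0.001, 0.002]
contact_force: [0.2, -1.0, -2.1]
grip_width: 0.0297
grip_force: 34.8
[ 0.6014 -0.0679  0.1871] [-0.001 -0.037  0.007]
[([327, 158, 16, 19, 263], [334.8, 166.8]), ([328, 187, 15, 6, 43], [334.4, 189.7])]
159 329 340 334.5
162 327 342 334.5
165 328 342 335.0
168 328 342 335.0
171 328 342 335.0
174 329 341 335.0
189 328 341 334.5
192 333 335 334.0
-0.005 [[335.3, 156.7], [335.2, 159.2], [334.9, 168.0], [334.6, 177.1], [334.2, 187.0]]
0 [[334.4, 157.2], [334.3, 159.7], [334.0, 168.6], [333.7, 177.7], [333.3, 187.6]]
0.005 [[333.4, 157.7], [333.4, 160.3], [333.1, 169.1], [332.7, 178.2], [332.4, 188.2]]
```

View pics/s5.png

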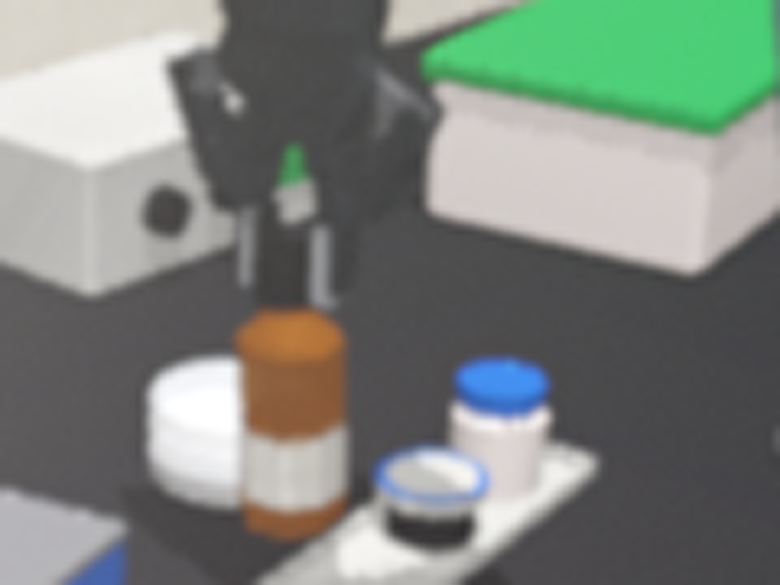

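```bash
python3 -m jog '[[0.34,-0.8,0,0,0],[0.34,-2.4,0,0,0],[0.34,-4.4,0,0,0],[0.34,-6,0,0,0],[0.34,-7,0,0,0]]' | tail -1;python3 -m jog '[[0.34,-1.5,0,0,0],[0.34,-3.2,-0.1,0,0],[0.34,-4.7,-0.1,0.3,0],[0.34,-5.7,-0.1,0.8,0],[0.34,-6.1,-0.1,1.2,0]]' ;python3 -m jog '[[0.34,0,0,0.5,0],[0.34,0,0,1,0],[0.34,0,0,1.2,0],[0.34,0,0,1.2,0]]' ; python3 - <<'E'
from h import *
st=telemetry.read_state(); c=st['tool_pos']; print(c.round(4),st['moment'].round(3))
s=Cam("side")
m=cv2.inRange(s.hsv,(5,120,40),(20,255,255)); m[:, :330]=0; m[:,385:]=0; m[:110]=0; m[185:]=0
for r in range(120,186,4):
    x=np.flatnonzero(m[r]); 
    if len(x)>5: print(r,(x.min()+x.max())/2)
for P in((.6187,-.1993),c[:2]): print(s.proj([[*P,c[2]-.1185+h] for h in(.092,.046,0)]).round(1).tolist())
E
```

```text
grip_force: 34.7
time: 12.78
tool_pos: [0.6174, -0.1996, 0.1716]
eef_rot: [0.657, 0.754, -0.0, 0.0]
contact_force: [0.0, 0.6, -1.5]
grip_width: 0.0296
grip_force: 34.7
time: 13.12
tool_pos: [0.6169, -0.1962, 0.1593]
eef_rot: [0.656, 0.755, -0.0, -0.001]
contact_force: [-1.4, 1.0, -2.0]
grip_width: 0.0296
grip_force: 34.7
[ 0.6169 -0.1962  0.1593] [-0.     0.009 -0.012]
156 357.0
160 357.0
164 356.5
168 357.0
184 357.5
[[357.2, 155.1], [356.4, 168.2], [355.6, 180.9]]
[[357.0, 155.5], [356.2, 168.6], [355.4, 181.3]]
```

```bash
python3 -m jog '[[0.34,-0.1,0.1,0.1,0],[0.34,-0.1,0.1,0.2,0],[0.34,-0.1,0.1,0.3,0],[0.34,-0.1,0.1,0.3,0]]'|sed -n '2p;4p';python3 -m jog '[[0.34,0,0,0.1,0],[0.34,0,0,0.2,0],[0.34,0,0,0.2,0]]'|sed -n '2p;4p';python3 -m jog '[[0.34,0,0,0.1,0],[0.34,0,0,0.1,0]]'|sed -n '2p;4p'
```

```text
tool_pos: [0.619, -0.1984, 0.1581]
contact_force: [-0.2, -0.1, 0.7]
tool_pos: [0.6191, -0.1987, 0.1565]
contact_force: [-1.0, 0.6, 5.9]
tool_pos: [0.6193, -0.1989, 0.156]
contact_force: [-1.4, -0.2, 7.4]
```

```bash
python3 -m jog '[[0.34,0,0,0.1,0],[0.34,0,0,0.1,0]]'|sed -n '2p;4p'
```

```text
tool_pos: [0.6194, -0.1991, 0.1555]
contact_force: [-2.1, -0.1, 9.5]
```

```bash
python3 -m jog '[[0.34,0,0,-0.1,0],[0.35,0,0,-0.1,0],[0.354,0,0,-0.1,0],[0.358,0,0,-0.1,0],[0.36,0,0,-0.1,0]]'|sed -n '2p;4,6p';python3 -m jog '[[0.363,0,0,0,0],[0.366,0,0,0,0],[0.37,0,0,0,0],[0.38,0,0,0,0],[0.4,0,0,0,0]]'|sed -n '2p;4,6p';python3 -m jog '[[0.5,0,0,0,0],[0.7,0,0,0,0],[0.9,0,0,0,0],[1,0,0,0,0],[1,0,0,0,0]]'|sed -n '2p;4,6p'; python3 - <<'E'
from h import *
s=Cam("side")
m=cv2.inRange(s.hsv,(5,120,40),(20,255,255)); m[:, :330]=0; m[:,385:]=0; m[:110]=0; m[190:]=0
for r in range(150,190,3):
    x=np.flatnonzero(m[r]); 
    if len(x)>5: print(r,x.min(),x.max())
print(s.proj([[.6187,-.1993,.0345+h] for h in(.092,.046,0)]).round(1).tolist())
E
```

```text
tool_pos: [0.6195, -0.199, 0.1561]
contact_force: [-0.3, -1.0, 6.7]
grip_width: 0.0311
grip_force: 5.1
tool_pos: [0.6182, -0.198, 0.1538]
contact_force: [-0.2, 1.0, -0.5]
grip_width: 0.034
grip_force: 0.0
tool_pos: [0.6185, -0.1982, 0.1543]
contact_force: [0.1, 0.5, 0.7]
grip_width: 0.0853
grip_force: 0.0
153 355 362
156 351 364
159 351 365
162 351 365
165 351 363
168 351 363
183 352 361
[[357.1, 156.9], [356.3, 169.9], [355.5, 182.6]]
```

```bash
python3 -m jog '[[1,0,0,-0.5,0],[1,0,0,-2,0],[1,0,0,-4,0],[1,0,0,-6,0],[1,0,0,-7,0]]'|sed -n '2p;4p';python3 -m jog '[[1,2,-3,0,0],[1,4,-6,0,0],[1,6,-9.5,0,0],[1,8,-12.8,0,0],[1,9.4,-15,0,0]]'|sed -n '2p';python3 -m jog '[[1,0.5,-0.8,0,0.1],[1,1,-1.8,0,0.2],[1,1,-1.8,0,0.2]]'|sed -n '2,3p'; cat > fb.py <<'E'
from h import *
t,s=Cam("top"),Cam("side")
for c in(t,s):
    for n,lo,hi in(("orange",(8,200,200),(20,255,255)),("amber",(5,120,40),(20,255,255))):
        print(n,c.blobs(lo,hi,(300,120,420,260))[0])
t.crop((300,120,440,260),4.2,"pics/t3.png")
E
python3 fb.py
```

```text
tool_pos: [0.6196, -0.1987, 0.2276]
contact_force: [0.7, -0.1, 0.4]
tool_pos: [0.4539, -0.1245, 0.2236]
tool_pos: [0.4362, -0.1178, 0.2244]
eef_rot: [0.729, 0.684, -0.0, -0.0]
orange []
amber [([380, 161, 21, 20, 147], [389.44, 171.84]), ([311, 234, 7, 18, 99], [314.12, 242.15]), ([330, 235, 16, 17, 214], [336.92, 242.22])]
orange [([385, 210, 6, 6, 23], [387.78, 212.52])]
amber [([351, 153, 15, 18, 229], [357.67, 161.51]), ([352, 182, 11, 3, 15], [357.07, 182.87]), ([370, 208, 23, 21, 266], [382.04, 216.64]), ([352, 220, 15, 15, 135], [359.33, 226.59])]
```

View pics/t3.png

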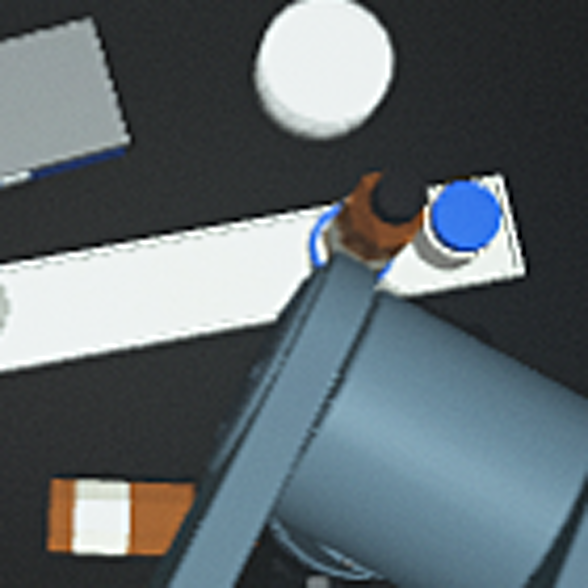

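```bash
python3 -m jog '[[1,0,0.1,3,0],[1,-0.1,0.1,6,0],[1,-0.1,0.1,9,0],[1,-0.1,0.1,12,0],[1,-0.1,0.1,14.5,0]]' | sed -n 2p; python3 -m jog '[[1,0,0,2,0],[1,0,0,4,0],[1,0,0,5.5,0],[1,0,0,5.8,0],[0.9,0,0,5.8,0]]' | sed -n '2p;4p'; python3 -m jog '[[0.7,0,0,0,0],[0.5,0,0,0,0],[0.42,0,0,0,0],[0.38,0,0,0,0],[0.36,0,0,0,0]]'; python3 -m jog '[[0.35,0,0,0,0],[0.345,0,0,0,0],[0.345,0,0,0,0]]';
```

```text
tool_pos: [0.4388, -0.1198, 0.0773]
tool_pos: [0.4382, -0.1195, 0.0201]
contact_force: [0.4, 0.1, 0.7]
time: 17.82
tool_pos: [0.4391, -0.1201, 0.0221]
eef_rot: [0.728, 0.686, 0.0, 0.001]
contact_force: [-1.6, -0.4, 3.3]
grip_width: 0.0306
grip_force: 5.4
time: 18.07
tool_pos: [0.439, -0.1203, 0.0219]
eef_rot: [0.728, 0.686, -0.0, 0.001]
contact_force: [-2.4, -1.4, 5.6]
grip_width: 0.0302
grip_force: 25.7
```

```bash
python3 -m jog '[[0.357,0,0,0,0],[0.357,0.1,0,-0.6,0],[0.357,0.2,0,-1.2,0],[0.357,0.4,0,-1.7,0],[0.357,0.6,0,-2.1,0]]' | tail -4; python3 -c "
from h import *
st=telemetry.read_state(); print(st['moment'].round(3),st['contact_force'].round(2))"; python3 -m jog '[[0.358,0.2,0,-0.5,0],[0.358,0.6,0,-1.3,0],[0.358,0.9,0,-2,0],[0.358,1.5,0,-2.9,0],[0.358,2.2,0,-3.8,0]]' | tail -4;python3 -c "
from h import *
st=telemetry.read_state(); print(st['moment'].round(3),st['contact_force'].round(2))"
```

```text
eef_rot: [0.728, 0.686, 0.0, 0.0]
contact_force: [-0.5, -0.7, -1.3]
grip_width: 0.0306
grip_force: 10.0
[-0.154  0.076 -0.011] [-0.5  -0.65 -1.26]
eef_rot: [0.728, 0.685, 0.0, -0.0]
contact_force: [0.3, 0.5, -1.6]
grip_width: 0.0307
grip_force: 8.0
[0.028 0.055 0.002] [ 0.34  0.53 -1.58]
```

```bash
python3 -m jog '[[0.359,0.8,0,-0.8,0],[0.359,1.6,0,-1.5,0],[0.359,2.6,0,-2.2,0],[0.359,3.7,0,-3,0],[0.359,4.9,0,-3.7,0]]' | tail -3; python3 -m jog '[[0.359,0.3,0,-0.5,0],[0.359,0.5,0,-1,0],[0.359,0.6,0,-1.5,0],[0.359,0.6,0,-2,0],[0.36,0.6,0,-2,0]]' | tail -5; cat > o2.py <<'E'
from h import *
st=telemetry.read_state(); c=st['tool_pos']; print(c.round(4),st['moment'].round(3),st['contact_force'].round(2))
s=Cam("side"); m=cv2.inRange(s.hsv,(3,120,40),(20,255,255)); p=s.proj([[c[0],c[1],c[2]+.003+h] for h in(-.0235,-.06,-.1235)]); print("exp",p.round(1).tolist())
x0,x1=int(p[1,0])-30,int(p[1,0])+30; y0=int(p[0,1])-12;y1=int(p[2,1])+15
m[:,:x0]=0;m[:,x1:]=0
for r in range(y0,y1,4):
    x=np.flatnonzero(m[r])
    if len(x)>3: print(r,x.min(),x.max(),(x.min()+x.max())/2)
E
python3 o2.py
```

```text
contact_force: [0.2, 0.8, -2.1]
grip_width: 0.0307
grip_force: 5.5
tool_pos: [0.4441, -0.0374, 0.1383]
eef_rot: [0.728, 0.685, 0.0, 0.001]
contact_force: [0.4, 0.4, -1.9]
grip_width: 0.0307
grip_force: 3.3
[ 0.4441 -0.0374  0.1383] [-0.099  0.002 -0.007] [ 0.38  0.44 -1.94]
exp [[369.4, 193.6], [368.4, 205.2], [366.8, 224.7]]
185 365 372 368.5
189 367 371 369.0
193 367 372 369.5
197 365 380 372.5
201 364 380 372.0
205 364 380 372.0
209 364 380 372.0
213 367 377 372.0
225 364 380 372.0
229 369 377 373.0
```

```bash
python3 -m jog '[[0.36,0,0,0,0],[0.36,0,0,0,0],[0.36,0,0,0,0],[0.36,0,0,0,0],[0.36,0,0,0,0]]' | tail -1; python3 o2.py
```

```text
grip_force: 3.1
[ 0.4434 -0.0369  0.1371] [ 0.062 -0.025 -0.037] [-0.41  0.11 -3.17]
exp [[369.4, 194.1], [368.5, 205.8], [366.8, 225.3]]
186 366 372 369.0
190 367 371 369.0
194 367 373 370.0
198 363 377 370.0
202 362 378 370.0
206 362 378 370.0
210 361 378 369.5
214 363 377 370.0
230 361 376 368.5
```

```bash
python3 -m jog '[[0.352,0,0,0,0],[0.342,0,0,-0.3,0],[0.34,0,0,-1.3,0],[0.34,0,0,-2.5,0],[0.34,0,0,-3.7,0]]' | tail -1;python3 -m jog '[[0.34,0,0,-1.2,0],[0.34,0,0,-2.4,0],[0.34,0,0,-3.4,0],[0.34,0,0,-3.8,0],[0.34,0,0,-3.8,0]]'|tail -5;python3 o2.py; python3 -m jog '[[0.34,1,0.6,0,0],[0.34,3,1.8,0,0],[0.34,5.2,3.2,0,0],[0.34,7.4,4.5,0,0],[0.34,9.6,5.8,0,0]]'|tail -1; python3 -m jog '[[0.34,2.2,1.3,0,0],[0.34,4.4,2.7,0,0],[0.34,6.6,4,0,0],[0.34,8.1,4.9,0,0],[0.34,8.7,5.2,0,0]]'|tail -1; python3 -m jog '[[0.34,0,0,0,0],[0.34,0,0,0,0]]';python3 o2.py
```

```text
grip_force: 28.1
tool_pos: [0.4443, -0.0371, 0.2138]
eef_rot: [0.728, 0.686, 0.001, 0.001]
contact_force: [0.5, -0.7, -3.0]
grip_width: 0.0297
grip_force: 28.1
[ 0.4443 -0.0371  0.2138] [0.036 0.009 0.018] [ 0.5  -0.67 -3.03]
exp [[371.3, 168.2], [370.3, 180.7], [368.6, 201.4]]
156 351 362 356.5
160 351 374 362.5
164 351 373 362.0
168 351 378 364.5
172 367 378 372.5
176 365 381 373.0
180 364 380 372.0
184 364 380 372.0
188 364 379 371.5
204 362 378 370.0
208 366 374 370.0
grip_force: 28.2
grip_force: 28.2
time: 22.13
tool_pos: [0.5635, 0.1389, 0.2113]
eef_rot: [0.728, 0.686, -0.001, -0.001]
contact_force: [0.0, -0.1, -2.5]
grip_width: 0.0296
grip_force: 28.2
[0.5635 0.1389 0.2113] [ 0.006 -0.023  0.014] [ 0.03 -0.11 -2.52]
exp [[291.5, 175.2], [291.7, 188.1], [292.1, 209.5]]
167 287 291 289.0
171 287 291 289.0
175 288 298 293.0
179 287 300 293.5
183 285 302 293.5
187 286 301 293.5
191 286 301 293.5
195 286 301 293.5
215 289 299 294.0
```

```bash
python3 -m jog '[[0.34,0,0,0.8,0],[0.34,0,0,1.7,0],[0.34,0,0,2.5,0],[0.34,0,0,3.1,0],[0.34,0,0,3.2,0]]'|sed -n '2p;4p';python3 -m jog '[[0.34,0,0,0,0],[0.34,0,0,0.2,0],[0.34,0,0,0.2,0]]'|sed -n '2p;4p';python3 -m jog '[[0.34,0,0,0.1,0],[0.34,0,0,0.2,0],[0.34,0,0,0.2,0]]'|sed -n '2p;4p';python3 o2.py
```

```text
tool_pos: [0.5631, 0.1388, 0.1781]
contact_force: [-1.0, 0.3, -3.0]
tool_pos: [0.5645, 0.1392, 0.1783]
contact_force: [-0.3, -0.1, -3.5]
tool_pos: [0.5643, 0.1393, 0.1763]
contact_force: [-0.3, 0.3, -3.2]
[0.5643 0.1393 0.1763] [ 0.011 -0.015  0.039] [-0.32  0.34 -3.17]
exp [[291.4, 187.5], [291.6, 200.0], [292.0, 220.7]]
179 287 291 289.0
183 287 291 289.0
187 288 292 290.0
191 288 298 293.0
195 285 301 293.0
199 286 301 293.5
203 285 301 293.0
207 285 302 293.5
```

```bash
python3 -m jog '[[0.34,-0.1,0,0.1,0],[0.34,-0.1,0,0.2,0],[0.34,-0.1,0,0.2,0]]'|sed -n '2p;4p';python3 -m jog '[[0.34,0,0,0.1,0],[0.34,0,0,0.2,0],[0.34,0,0,0.2,0]]'|sed -n '2p;4p'
```

```text
tool_pos: [0.5644, 0.1381, 0.1743]
contact_force: [-0.3, -0.3, -1.9]
tool_pos: [0.5647, 0.1382, 0.173]
contact_force: [-0.9, -0.4, 3.8]
```

```bash
python3 -m jog '[[0.34,0,0,0.1,0],[0.34,0,0,0.2,0],[0.34,0,0,0.2,0]]'|sed -n '2p;4p'
```

```text
tool_pos: [0.5649, 0.1382, 0.1717]
contact_force: [-2.5, -0.6, 8.9]
```

```bash
python3 -m jog '[[0.34,0,0,-0.1,0],[0.35,0,0,-0.1,0],[0.354,0,0,-0.1,0],[0.358,0,0,-0.1,0],[0.36,0,0,-0.1,0]]'|sed -n '2p;4,6p';python3 -m jog '[[0.363,0,0,0,0],[0.366,0,0,0,0],[0.37,0,0,0,0],[0.38,0,0,0,0],[0.4,0,0,0,0]]'|sed -n '2p;4,6p';python3 -m jog '[[0.5,0,0,0,0],[0.7,0,0,0,0],[0.9,0,0,0,0],[1,0,0,0,0],[1,0,0,0,0]]'|sed -n '2p;4,6p'; python3 o2.py;  python3 -m jog '[[1,0,0,-0.5,0],[1,0,0,-2,0],[1,0,0,-4,0],[1,0,0,-6,0],[1,0,0,-8,0]]'|sed -n '2p;4p'; python3 -m jog '[[1,0,-2,-1,0],[1,0,-5,-1,0],[1,0,-8,-1,0],[1,0,-11,-1,0],[1,0,-14,-1,0]]'|sed -n '2p;4p'; python3 -m jog '[[1,-3,-1,0,0],[1,-6,-2,0,0],[1,-9,-3,0,0],[1,-12,-3,0,0],[1,-15,-3,0,0]]'|sed -n '2p;4p'
python3 - <<'E'
from h import *
t,s=Cam("top"),Cam("side")
a=s.im[110:270,250:410,::-1]; b=t.im[140:270,215:435,::-1]
a=cv2.resize(a,None,fx=3.2,fy=3.2,interpolation=cv2.INTER_CUBIC); b=cv2.resize(b,None,fx=3.2*.35,fy=3.2*.35) if 0 else b
top=cv2.resize(t.im[150:220,220:430,::-1],None,fx=3.8,fy=3.8,interpolation=cv2.INTER_CUBIC)
sid=cv2.resize(s.im[130:260,260:400,::-1],None,fx=2.5,fy=2.5,interpolation=cv2.INTER_CUBIC)
W=max(top.shape[1],sid.shape[1]); pad=lambda i:cv2.copyMakeBorder(i,0,0,0,W-i.shape[1],cv2.BORDER_CONSTANT)
o=np.vstack([pad(top),pad(sid)]); print(o.shape); cv2.imwrite("pics/fin.png",o)
for n,P,z in(("A",(.6187,-.1993),.0335),("B",(.564,.1364),.0465)):
    print(n,"exp cap top in top",t.proj([[*P,z+.135]]).round(1),"shoulder",t.proj([[*P,z+.092]]).round(1),"side captop/base",s.proj([[*P,z+.135],[*P,z]]).round(1).tolist())
print(t.blobs((3,200,180),(20,255,255),(240,170,290,220),4)[0],t.blobs((100,90,50),(125,255,255),(220,155,435,220))[0],t.blobs((5,120,40),(20,255,255),(220,150,435,220))[0])
E
```

```text
tool_pos: [0.5649, 0.1382, 0.1723]
contact_force: [-0.7, -0.7, 5.2]
grip_width: 0.0307
grip_force: 3.6
tool_pos: [0.5641, 0.1382, 0.171]
contact_force: [0.3, 0.3, -0.0]
grip_width: 0.0341
grip_force: 0.0
tool_pos: [0.5643, 0.1382, 0.1713]
contact_force: [-0.8, 0.1, -0.7]
grip_width: 0.0851
grip_force: 0.0
[0.5643 0.1382 0.1713] [ 0.07  -0.     0.015] [-0.78  0.07 -0.68]
exp [[291.7, 189.1], [292.0, 201.5], [292.4, 222.1]]
177 290 296 293.0
181 287 298 292.5
185 288 298 293.0
189 289 297 293.0
193 287 300 293.5
197 286 301 293.5
201 286 301 293.5
205 286 302 294.0
209 287 300 293.5
225 287 300 293.5
tool_pos: [0.5642, 0.1382, 0.2525]
contact_force: [-0.1, -0.0, -0.6]
tool_pos: [0.4232, 0.1466, 0.2616]
contact_force: [-0.2, 0.7, -0.5]
tool_pos: [0.385, -0.0023, 0.262]
contact_force: [0.5, 0.1, 0.4]
(591, 798, 3)
A exp cap top in top [[393.8 166.3]] shoulder [[390.1 170.4]] side captop/base [[357.8, 144.7], [355.5, 182.8]]
B exp cap top in top [[255.4 189.9]] shoulder [[257.9 193.2]] side captop/base [[292.1, 178.2], [292.9, 223.3]]
[] [([307, 155, 23, 8, 51], [317.9, 158.55]), ([276, 163, 24, 8, 51], [287.9, 166.75]), ([403, 163, 17, 17, 225], [410.61, 171.01]), ([374, 168, 19, 21, 71], [380.23, 181.15]), ([253, 195, 21, 16, 70], [264.73, 205.11])] [([380, 161, 21, 20, 159], [389.35, 171.94]), ([386, 180, 4, 2, 6], [387.5, 180.5]), ([250, 184, 20, 21, 318], [259.07, 193.29])]
```

View pics/fin.png

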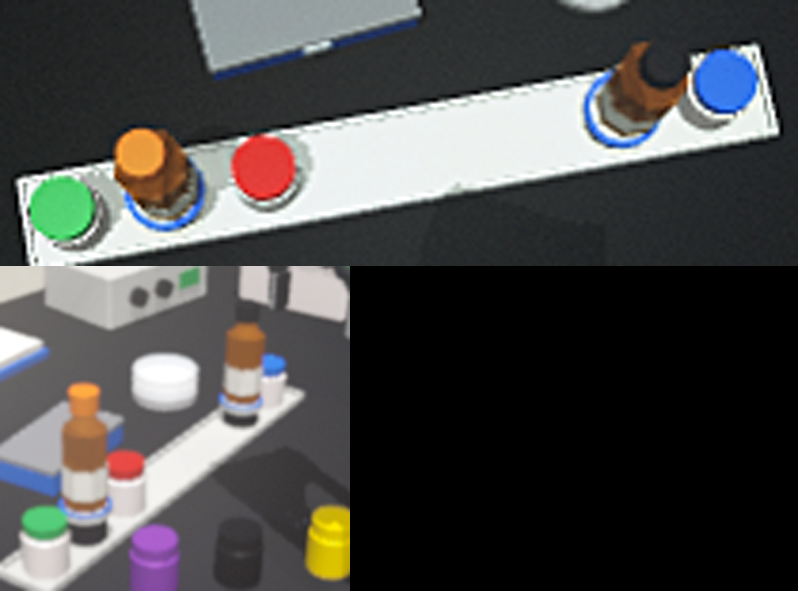

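The last picture shows both bottles upright on their pads. In the top view the caps are at about pixel (256.3, 189.5) and (393.4, 166.6), within about 1 px (3 mm) of where they should be. The jars have not moved, so I'm handing in.

```bash
python3 -c "
from workcell import arm
print(arm.hand_in())"
```

```text
the job is handed in; nothing more can be done
None
```

Both bottles stand upright with caps up, bottle_a on ring_a and bottle_b on ring_b, each about 3 mm or less off centre as measured from the top camera; the job is handed in, and no verdict was returned.

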